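Close up the modules on the rail

ROBOT

A 6-joint arm with a two-finger parallel gripper is mounted at the origin on the work surface. World frame = base frame: x ahead of the robot, y to its left, z up, the work surface at z = 0. Lengths are in m, angles in degrees, forces in N, time in s.
With the tool pointing down it reaches from about 0.4 to 0.825 m from the base axis. Payload 7 kg.
Tool frame: the origin (TCP) lies on the front face of the gripper's body, between the roots of the fingers; the fingertips stand 66 mm ahead of it and the grasp point (between the pads) lies 47 mm ahead of it; z points along the fingers, y is the line along which they close (so a half turn about z gives the same grasp; the last joint's range is limited). The gripper opens to 88 mm and grips with 3 to 60 N. Pads are 19 mm wide; open, the fingers measure 130 mm over their backs; the gripper's body (78 mm by 193 mm) begins 47 mm behind the grasp point.
Start: joints at [91.507, 20.546, 0.682, 0, -70.136, -16.507], TCP at [0.175, 0.652, 0.292] pointing down, gripper open.
Joint ranges: [-176.03, 176.03], [-82.01, 121.73], [-58.28, 71.71], [-173.87, 95.51], [-174.79, -0.11], [-173.66, 173.66]. Speed limits (degrees/s): [136.94, 136.94, 172.46, 180, 180, 180].

INTERFACE

Orientations are given as [roll, pitch, yaw] about the fixed x, y, z axes, in that order (R = Rz(yaw) Ry(pitch) Rx(roll)).
In Python, from plant import ctrl gives the robot as it stands.
- The arm moves only by the tool send_rows, never from a script. Its argument "deltas" is a list of rows, each a list of 2 entries, a list of its own where there are three numbers: the shift along the tool's x, y, z each as a share of 800 mm, from -1 to 1, then the turn about the tool's z as a share of 90 degrees, from -1 to 1. A call has exactly 5 rows; each row is the pose to reach, as a shift and turn from the pose commanded when the call began, along the tool's axes at that moment; what a row does not reach only later rows make up. A row lasts 1/12 s, in which the tool goes at most 41.7 mm and 7.16 degrees, less where a joint would pass 70% of its speed; a pose out of reach is approached as far as the arm can. A call with a number of a shift or a turn outside -1 to 1 is refused whole. A call with a gripper value outside its range is refused whole. "gripper" is the opening, from 0 (shut) to 1 (fully open), set as the call begins (left out, the last holds). The fingers move at their own pace and stop on an object; the grip force is fixed at half the most. Time passes only in rows, so rows that repeat a pose let the fingers close, or fill a call up. It gives the time, the measured TCP pose, the force, the opening and the grip force at its end, in the units of the state.
- ctrl.get_obs(): the state, without advancing time (a new reading comes with each control period).
- ctrl.snapshot(name): name is "scene" or "side" or "wrist"; returns a dict with "color" (384x512x3 uint8, red, green, blue), "vertical_fov" (degrees; the focal length in pixels is half the picture's height over the tangent of half this angle, whatever the lens; pixels are square), "cx", "cy" (the principal point, pixels), "rvec" (rotation vector, rad) and "tvec" (3), from world to camera coordinates, as OpenCV has them. Camera axes: x right, y down, z forward; pixel columns grow to the right and rows downward; lengths in m; the calibration is good to about 2 mm. A picture is of the moment at which its call begins. There is no depth.
- ctrl.close_job(): hands the job in; it is judged then, once.
Trained networks look in a picture, given as the dict that the camera call returned (one of the last four; its "shot" number tells which), for a name from the list of things; names that differ only in an ending like _2 or _b are one class to them, and where a whole thing is asked for, a point or a joint stands for the part that bears it (a point fixed in the world has none). Each returns a list of dicts, best first, with "conf" (0 to 1); they miss things now and then, are a little off and sometimes report something else, mostly with a low value. They report only what shows in the picture. A call takes as long as a camera call. They do not tell look-alikes from the thing itself.
- ctrl.boxes_of(picture, thing): "xy" ([column, row] as shares, 0 to 1, of the picture: columns of its width, rows of its height, amid what is visible of it).
- ctrl.cut_out(picture, thing): "pixels" (384x512 bool, what is visible of it) and "xy" ([column, row] as shares, 0 to 1, of the picture: columns of its width, rows of its height, amid what is visible of it).
The state is a dict: "clock": time; "joint_pos": joint angles; "qvel": joint speeds; "tau": joint torques, N m; "tool_pos": TCP position; "orientation": TCP orientation; "force": force on the tool from outside, world axes, zero at the start; "moment": the same for the moment, N m; "opening": finger opening in m; "gripper_force": force on a finger pad.
Only numpy, scipy, OpenCV 4.12 (cv2) and the standard library are available. Lean on these libraries where they do the work, as an engineer would, in place of code of your own. Each camera call takes 0.05 s, during which the arm holds its last target. There are 200 camera calls.

TASK

On the rail nearer the robot, on the steel mounting plate, five modules stand touching in a row, short of the end bracket. With the fingers, push the row from its free end along the rail, all five together as one train, until the leading two-pole breaker is tight against the end bracket with no gaps left in the row. Push it home without ramming it, do not pull the row apart or lift or tip any module, leave the loose tools and parts where they are, and take the hand away at the end.

Things in the scene. Friction and masses are not known exactly. Their poses are not given: they have to be found in the camera images.
- end_stop: Grey end bracket screwed fast on the front rail at the far end of the row's travel: 10 mm along the rail (own y), 50 mm across it, 36 mm high above the rail top. Origin at the rail top, at the middle of its width. Own y points along the rail, away from the row; the row stands on its -y side and travels in +y. The bracket does not move.
- panel: Steel plate fixed flat on the bench, 380 x 440 x 3 mm, origin at the centre of its underside. Two rails 35 mm wide, 380 mm long, tops 10.5 mm above the bench, run along its y at x = -60 mm (front rail, nearer the robot: the row; bare behind its free end) and x = +110 mm (back rail: a finished fixed row, 75 mm high). Wiring ducts along y, 27 mm wide, 43 mm high, at x = -172, 35, 173 mm.
- rcd: Two-pole breaker, pale plastic, 36 mm wide along the rail, wide black toggle: leads the row. Origin on the rail top, at mid width and depth; y along the rail to the end bracket, z up. 86 mm across the rail and 44 mm high over the rail top; a middle nose 45 mm across rises to 56 mm (controls up to 8 mm more). 0.2 kg. Like all five it slides on the rail, hooked under its edges, 1.5 mm side play.
- mcb_a: Single-pole breaker, pale plastic, 17.5 mm wide along the rail, narrow black toggle. Origin on the rail top, at mid width and depth; y along the rail to the end bracket, z up. 86 mm across the rail and 44 mm high over the rail top; a middle nose 45 mm across rises to 56 mm (controls up to 8 mm more). 0.1 kg; leans up to 4 degrees if pushed high. The four narrow ones stand in any order.
- mcb_b: Single-pole breaker, the same as mcb_a. Origin on the rail top, at mid width and depth; y along the rail to the end bracket, z up. 86 mm across the rail and 44 mm high over the rail top; a middle nose 45 mm across rises to 56 mm (controls up to 8 mm more). 0.1 kg; leans up to 4 degrees if pushed high. The four narrow ones stand in any order.
- timer: Timer module, pale plastic, 17.5 mm wide along the rail, two small round dials on the nose. Origin on the rail top, at mid width and depth; y along the rail to the end bracket, z up. 86 mm across the rail and 44 mm high over the rail top; a middle nose 45 mm across rises to 56 mm (controls up to 8 mm more). 0.1 kg; leans up to 4 degrees if pushed high. The four narrow ones stand in any order.
- relay: Relay module, pale plastic, 17.5 mm wide along the rail, dark window with a grey tab on top. Origin on the rail top, at mid width and depth; y along the rail to the end bracket, z up. 86 mm across the rail and 44 mm high over the rail top; a middle nose 45 mm across rises to 56 mm (controls up to 8 mm more). 0.1 kg; leans up to 4 degrees if pushed high. The four narrow ones stand in any order.
- screwdriver: Loose screwdriver, 196 mm long, black handle 23 mm thick, lying on the plate in front of the front rail along it. Leave alone. Origin under the middle.
- bracket_spare: Loose spare end bracket, 50 x 10 mm, 42 mm high, standing on the plate between the front rail and the middle duct, near the free end of the rail. Leave alone. Origin under the middle.
- ferrule_jar: Loose small clear jar, 34 mm across, 42 mm high, on the plate in front of the front rail near its free end. Leave alone. Origin under the middle.
- breaker_spare: Loose single-pole breaker lying on its side on the bench beside the plate, at the end bracket's end. Leave alone. Origin under the middle of its rail foot.
- multimeter: Loose hand multimeter, 170 x 82 x 43 mm, lying on the bench beside the plate on the free end's side. Leave alone. Origin under the middle.
Mind the look-alikes: they are no part of the job. Leave any purple look-alike of the relay alone. Leave any turquoise look-alike of the mcb_b alone.

How it is judged:
By the outcome, as a careful person would: the job done as asked, in the order asked, and still so for the second after the job is handed in, with the robot touching nothing.
It also fails if it takes over 38 s, if anything falls off the work surface, if the arm or the gripper's body presses on something with over 40 N, if the wrist force passes 120 N, or if a joint passes its speed limit or range.

## Working session

There is one attempt and no reset: what is moved stays moved. The work goes in short steps, Python scripts to look and compute and a tool call to move; the robot and the scene stay as the last step left them, time stands still between calls to the robot, and variables do not carry over. Pictures are saved under pics/ and viewed, at most 10 in all, crops included, and the job is handed in when it is done.

Besides the shell and the picture viewer there is one more tool, called after "Call:" as name(argument=value, ...), one argument or row to a line, values as JSON. send_rows: Moves the arm, as the interface text tells. Shift numbers are shares of 800 mm and turn numbers shares of 90 degrees, none past 1 either way. Its arguments: {"type":"object","properties":{"deltas":{"type":"array","items":{"type":"array"}},"gripper":{"type":"number"}},"required":["deltas"]}

```bash
mkdir -p pics
cat > h.py <<'E'
import numpy as np, cv2
from plant import ctrl
def K(p):
    f=192/np.tan(np.radians(p["vertical_fov"])/2); return np.array([[f,0,p["cx"]],[0,f,p["cy"]],[0,0,1]])
def ray(p,uv,z):
    R=cv2.Rodrigues(np.array(p["rvec"],float))[0]; t=np.array(p["tvec"],float).ravel()
    c=-R.T@t; d=R.T@np.linalg.inv(K(p))@np.array([uv[0],uv[1],1]); return c+d*(z-c[2])/d[2]
def proj(p,P):
    return cv2.projectPoints(np.array(P,float).reshape(-1,3),np.array(p["rvec"],float),np.array(p["tvec"],float),K(p),None)[0].reshape(-1,2)
def save(p,n): cv2.imwrite(f"pics/{n}.png",cv2.cvtColor(p["color"],cv2.COLOR_RGB2BGR))
E
python3 - <<'E'
from h import *
o=ctrl.get_obs(); print(o)
ps=[ctrl.snapshot(n) for n in ("scene","side")]
for p,n in zip(ps,("scene","side")):
    save(p,n)
    for t,z in [("end_stop",.046),("rcd",.066),("mcb_a",.066),("timer",.066),("relay",.066),("bracket_spare",.04),("ferrule_jar",.04),("screwdriver",.02),("panel",.003)]:
        for d in ctrl.boxes_of(p,t)[:4]:
            uv=np.array(d["xy"])*[512,384]; print(n,t,round(d["conf"],2),uv.round(),ray(p,uv,z).round(3))
im=np.hstack([cv2.imread("pics/scene.png")]); cv2.imwrite("pics/s1.png",cv2.resize(im,(800,600),interpolation=cv2.INTER_CUBIC))
im=cv2.imread("pics/side.png"); cv2.imwrite("pics/s2.png",cv2.resize(im,(800,600),interpolation=cv2.INTER_CUBIC))
E
```

```text
{'clock': 0.0, 'joint_pos': array([ 9.15058202e+01,  2.05913894e+01,  6.34520761e-01, -2.01569984e-02,
       -7.01350557e+01, -1.65057570e+01]), 'qvel': array([ 0.07563928, -0.0314939 , -0.07882455,  0.09173878, -0.05527143,
        0.03396732]), 'tau': array([-5.05669523e-04, -5.82726645e+01,  2.93059945e+01,  6.99714527e+00,
        6.96104922e-03, -1.46141033e-04]), 'tool_pos': array([0.17463296, 0.65163387, 0.29122867]), 'orientation': array([ 1.79906480e+02, -7.95130043e-03, -1.50067949e+01]), 'force': array([0.12393992, 0.09721049, 0.16624756]), 'moment': array([ 0.00420594, -0.04091937,  0.05543673]), 'gripper_force': 0.0, 'opening': 0.08792576333309733}
scene end_stop 0.65 [291. 234.] [0.6   0.082 0.046]
scene end_stop 0.51 [181. 194.] [ 0.512 -0.179  0.046]
scene rcd 0.63 [243. 228.] [ 0.609 -0.021  0.066]
scene mcb_a 0.84 [183. 156.] [ 0.405 -0.195  0.066]
scene mcb_a 0.82 [204. 221.] [ 0.599 -0.105  0.066]
scene mcb_a 0.66 [214. 220.] [ 0.593 -0.085  0.066]
scene timer 0.56 [230. 222.] [ 0.597 -0.05   0.066]
scene relay 0.85 [218. 220.] [ 0.594 -0.077  0.066]
scene relay 
[... 241 characters left out ...]
 209.] [0.514 0.012 0.02 ]
scene panel 0.62 [234. 271.] [ 0.676 -0.034  0.003]
side end_stop 0.46 [222. 203.] [0.573 0.088 0.046]
side rcd 0.91 [240. 172.] [ 0.56  -0.003  0.066]
side mcb_a 0.84 [340. 148.] [ 0.341 -0.168  0.066]
side mcb_a 0.67 [256. 145.] [ 0.554 -0.106  0.066]
side mcb_a 0.5 [252. 151.] [ 0.555 -0.08   0.066]
side timer 0.66 [249. 161.] [ 0.553 -0.046  0.066]
side relay 0.86 [318. 211.] [0.35  0.051 0.066]
side relay 0.59 [252. 153.] [ 0.554 -0.075  0.066]
side bracket_spare 0.52 [263. 184.] [ 0.499 -0.004  0.04 ]
side ferrule_jar 0.56 [287. 146.] [ 0.481 -0.157  0.04 ]
side screwdriver 0.5 [261. 187.] [ 0.508 -0.01   0.02 ]
side panel 0.81 [210. 184.] [0.643 0.01  0.003]
```

View pics/s1.png

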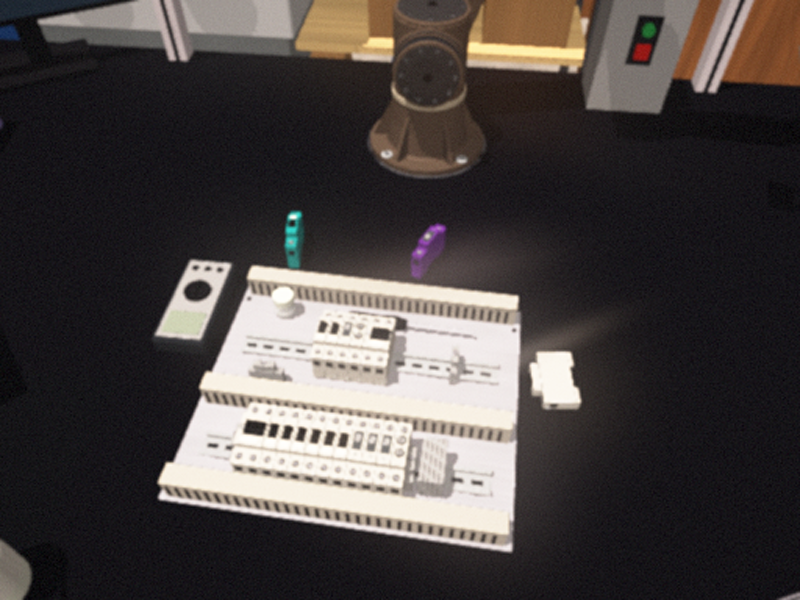

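View pics/s2.png

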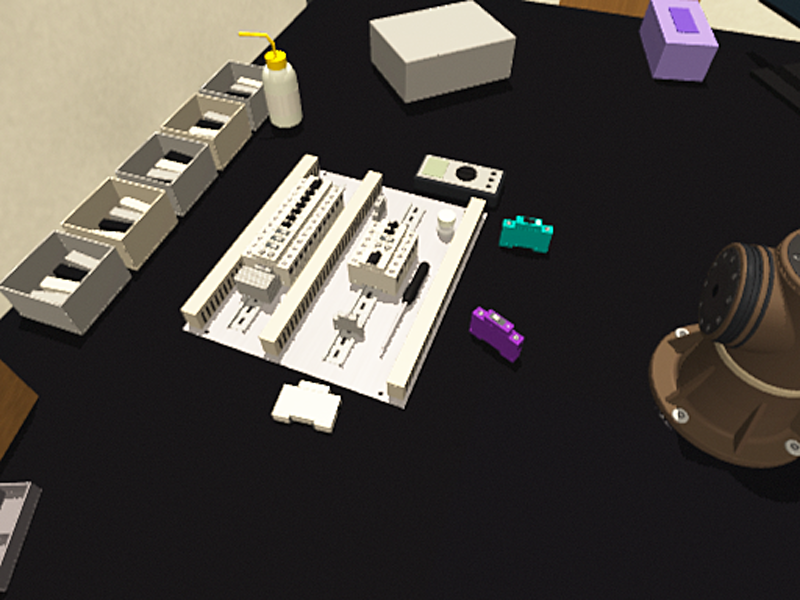

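The scene view looks back at the robot, with right being +y. The row's front is at about (0.60, -0.11..0.0), the bracket is right of it at about (0.6, 0.085), and the jar, spare bracket, meter and look-alikes are clear of the rail. I'm moving above the row for a close look.

Call:
send_rows(
  deltas=[
    [[0.034, 0.037, 0], 0.07],
    [[0.068, 0.073, 0], 0.14],
    [[0.102, 0.11, 0], 0.21],
    [[0.136, 0.147, 0], 0.28],
    [[0.17, 0.183, 0], 0.35],
  ],
  gripper=0,
)

```text
clock: 1.42
tool_pos: [0.2687, 0.4736, 0.2922]
orientation: [-180.0, 0.0, -46.8]
force: [0.3, -0.2, -0.2]
opening: 0.06
gripper_force: 0.0
```

```bash
cat >> h.py <<'E'
def rel(x,y,z,yaw):
    from scipy.spatial.transform import Rotation as Ro
    o=ctrl.get_obs(); R=Ro.from_euler('xyz',o["orientation"],degrees=True).as_matrix()
    d=R.T@(np.array([x,y,z])-o["tool_pos"]); print(o["clock"],o["tool_pos"].round(4),o["orientation"].round(2),"F",o["force"].round(2),"shares",(d/.8).round(4),"rows",np.linalg.norm(d)/.0417,"turn",-((yaw-o["orientation"][2]+180)%360-180)/90)
E
python3 -c "
from h import *; rel(.56,-.08,.29,-90)"
```

```text
1.4167 [0.2687 0.4736 0.2922] [-179.99    0.    -46.79] F [ 0.27 -0.16 -0.18] shares [0.7536 0.2084 0.0027] rows 15.000838392126086 turn 0.4801622954513795
```

Call:
send_rows(
  deltas=[
    [[0.05, 0.014, 0], 0.07],
    [[0.1, 0.028, 0], 0.14],
    [[0.15, 0.042, 0], 0.21],
    [[0.2, 0.055, 0], 0.28],
    [[0.25, 0.069, 0], 0.35],
  ],
)

```text
clock: 1.83
tool_pos: [0.3663, 0.2905, 0.2926]
orientation: [-180.0, 0.0, -78.3]
force: [1.1, 0.0, 0.0]
opening: 0.0266
gripper_force: 0.0
```

```bash
python3 -c "
from h import *; rel(.56,-.08,.29,-90)"
```

```text
1.8333 [0.3663 0.2905 0.2926] [-1.7995e+02  5.0000e-02 -7.8270e+01] F [1.07 0.05 0.04] shares [ 0.5026 -0.143   0.003 ] rows 10.02571105966906 turn 0.13028413857200102
```

Call:
send_rows(
  deltas=[
    [[0.05, -0.014, 0], 0.03],
    [[0.1, -0.028, 0], 0.06],
    [[0.15, -0.043, 0], 0.09],
    [[0.2, -0.057, 0], 0.12],
    [[0.25, -0.071, 0], 0.12],
  ],
)

```text
clock: 2.25
tool_pos: [0.4635, 0.1065, 0.2927]
orientation: [-179.9, 0.0, -88.9]
force: [1.5, 1.5, -0.5]
opening: 0.0007
gripper_force: 0.0
```

```bash
python3 -c "
from h import *; rel(.56,-.08,.29,-90)"
```

```text
2.25 [0.4635 0.1065 0.2927] [-1.7993e+02  4.0000e-02 -8.8950e+01] F [ 1.54  1.52 -0.49] shares [ 0.2353 -0.1164  0.0034] rows 5.037029119874278 turn 0.011687254137503563
```

Call:
send_rows(
  deltas=[
    [[0.045, -0.023, 0], 0],
    [[0.09, -0.045, 0], 0],
    [[0.135, -0.068, 0], 0],
    [[0.18, -0.09, 0], 0],
    [[0.22, -0.11, 0], 0],
  ],
)

```text
clock: 2.67
tool_pos: [0.5553, -0.068, 0.2924]
orientation: [-180.0, -0.0, -88.8]
force: [0.6, 1.4, -0.4]
opening: 0.0
gripper_force: 0.0
```

Run:
```python
from h import *
rel(.56,-.08,.29,-90)
p=ctrl.snapshot("wrist"); save(p,"w1"); print(p["vertical_fov"],-cv2.Rodrigues(np.array(p["rvec"]))[0].T@np.array(p["tvec"]).ravel())
for t,z in [("end_stop",.046),("rcd",.066),("mcb_a",.066),("timer",.066),("relay",.066),("bracket_spare",.04),("ferrule_jar",.04)]:
    for d in ctrl.cut_out(p,t)[:3]:
        uv=np.array(d["xy"])*[512,384]; print(t,round(d["conf"],2),uv.round(),ray(p,uv,z).round(3))
import pickle; pickle.dump({k:v for k,v in p.items()},open("w1.pkl","wb"))
cv2.imwrite("pics/w1b.png",cv2.resize(cv2.imread("pics/w1.png"),(800,600),interpolation=cv2.INTER_CUBIC))
```

```text
2.6667 [ 0.5553 -0.068   0.2924] [-179.97   -0.    -88.83] F [ 0.6   1.35 -0.35] shares [ 0.0151 -0.0055  0.003 ] rows 0.31293367416206375 turn 0.013036817304805482
59.21703492922677 [ 0.55777815 -0.13553919  0.38478458]
rcd 0.56 [245. 205.] [ 0.57  -0.036  0.066]
mcb_a 0.98 [467.  39.] [ 0.377 -0.191  0.066]
mcb_a 0.97 [246. 136.] [ 0.569 -0.103  0.066]
mcb_a 0.68 [245. 149.] [ 0.57  -0.091  0.066]
timer 0.61 [243. 187.] [ 0.571 -0.054  0.066]
timer 0.32 [244. 205.] [ 0.571 -0.035  0.066]
timer 0.2 [152. 103.] [ 0.655 -0.131  0.066]
relay 0.84 [416. 239.] [ 0.396 -0.003  0.066]
relay 0.67 [245. 168.] [ 0.569 -0.073  0.066]
ferrule_jar 0.58 [325.  55.] [ 0.495 -0.179  0.04 ]
```

View pics/w1b.png

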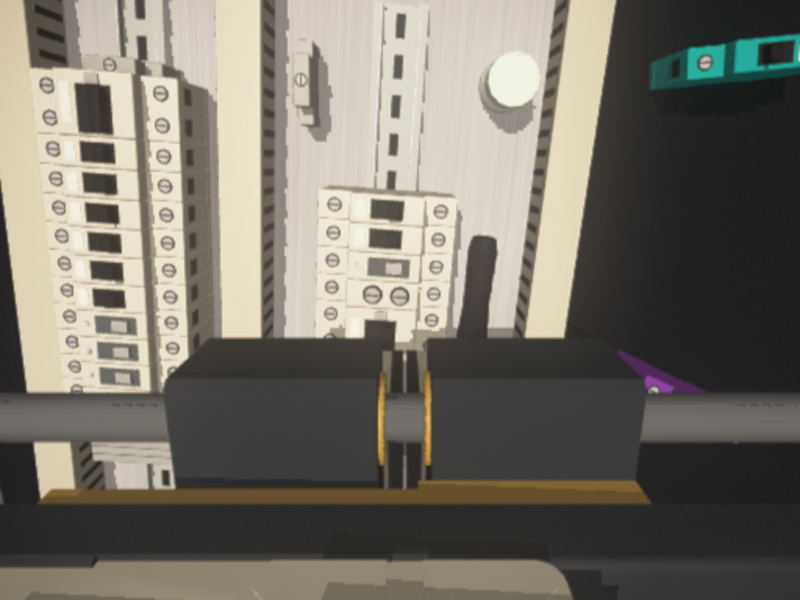

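The wrist view shows the row at about (320..458, 188+) of 800x600, with a bare rail behind it, up being -y and right being -x. The jar is at (512,78) and the spare bracket at (303,80). I'll compute the edges and the projection of the fingers.

Run:
```python
from h import *; import pickle
p=pickle.load(open("w1.pkl","rb")); s=.64
print(cv2.Rodrigues(np.array(p["rvec"]))[0].round(3), p["cx"],p["cy"])
for n,u,v,z in [("freeL",320,188,.0545),("freeR",458,197,.0545),("midL",360,333,.0545),("railL top",377,5,.0105),("railL low",377,190,.0105),("railR top",427,5,.0105),("railR low",418,190,.0105),("spareTop",293,42,.045),("spareBot",303,122,.045),("spare",320,122,.045),("driver",483,237,.02),("ductR inner top",565,0,.046),("ductR low",530,335,.046),("ductL",262,0,.046),("ductLlow",262,335,.046)]:
    print(n,ray(p,(u*s,v*s),z).round(4))
t=np.array([.5553,-.068,.2924])
for dx in (-.0965,-.021,.021,.0965):
  for dy in (-.039,-.0095,.0095):
    for dz in (0,-.066): print(dx,dy,dz,(proj(p,t+[dx,dy,dz])/s).round())
p=ctrl.snapshot("side"); save(p,"side2")
im=cv2.resize(p["color"][80:280,110:340,::-1],(690,600),interpolation=cv2.INTER_CUBIC); cv2.imwrite("pics/sc.png",im); pickle.dump(dict(p),open("side2.pkl","wb"))
```

```text
[[-1.    -0.02  -0.   ]
 [-0.02   0.966  0.257]
 [-0.005  0.257 -0.966]] 258.6104932285359 190.16594911787297
freeL [ 0.6091 -0.116   0.0545]
freeR [ 0.5242 -0.1123  0.0545]
midL [ 0.5847 -0.0227  0.0545]
railL top [ 0.5771 -0.229   0.0105]
railL low [ 0.5763 -0.1128  0.0105]
railR top [ 0.5452 -0.2296  0.0105]
railR low [ 0.5478 -0.1134  0.0105]
spareTop [ 0.6248 -0.1997  0.045 ]
spareBot [ 0.6202 -0.1549  0.045 ]
spare [ 0.6098 -0.1551  0.045 ]
driver [ 0.5021 -0.0829  0.02  ]
ductR inner top [ 0.4668 -0.2249  0.046 ]
ductR low [ 0.4703 -0.0207  0.046 ]
ductL [ 0.6417 -0.2214  0.046 ]
ductLlow [ 0.6517 -0.017   0.046 ]
-0.0965 -0.039 0 [[939. 329.]]
-0.0965 -0.039 -0.066 [[727. 260.]]
-0.0965 -0.0095 0 [[897. 470.]]
-0.0965 -0.0095 -0.066 [[711. 351.]]
-0.0965 0.0095 0 [[874. 551.]]
-0.0965 0.0095 -0.066 [[701. 406.]]
-0.021 -0.039 0 [[529. 321.]]
-0.021 -0.039 -0.066 [[480. 256.]]
-0.021 -0.0095 0 [[517. 463.]]
-0.021 -0.0095 -0.066 [[474. 347.]]
-0.021 0.0095 0 [[510. 545.]]
-0.021 0.0095 -0.066 [[471. 402.]]
0.021 -0.039 0 [[300. 316.]]
0.021 -0.039 -0.066 [[341. 253.]]
0.021 -0.0095 0 [[304. 459.]]
0.021 -0.0095 -0.066 [[342. 344.]]
0.021 0.0095 0 [[307. 541.]]
0.021 0.0095 -0.066 [[343. 399.]]
0.0965 -0.039 0 [[-115.  308.]]
0.0965 -0.039 -0.066 [[ 92. 248.]]
0.0965 -0.0095 0 [[-80. 452.]]
0.0965 -0.0095 -0.066 [[104. 340.]]
0.0965 0.0095 0 [[-60. 535.]]
0.0965 0.0095 -0.066 [[112. 395.]]
```

View pics/sc.png

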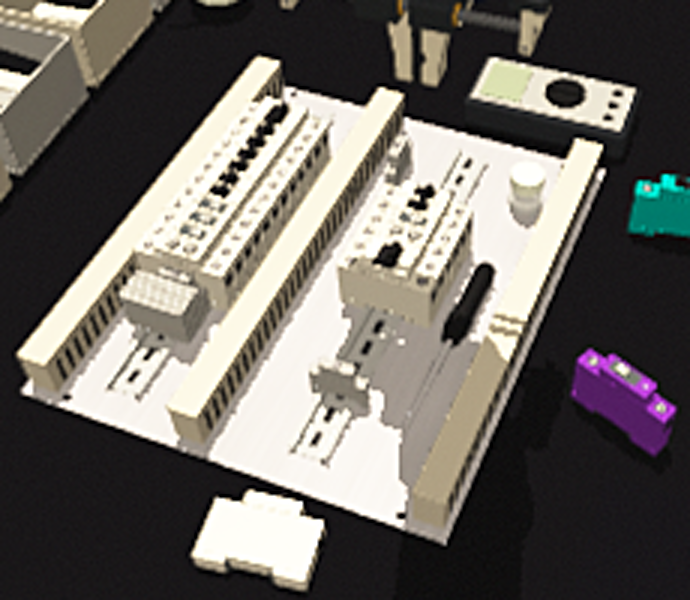

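Run:
```python
from h import *; import pickle
from scipy.optimize import least_squares
S=pickle.load(open("side2.pkl","rb")); C=ctrl.snapshot("scene"); W=pickle.load(open("w1.pkl","rb"))
def fs(u,v): return (u/3+110,v/3+80)
def f8(u,v): return (u*.64,v*.64)
obs=[(S,fs(448,545),(-.19,.22,.003)),(S,fs(20,388),(.19,.22,.003)),(S,fs(606,172),(-.19,-.22,.003)),
(S,fs(292,452),(-.0425,.19,.0105)),(S,fs(328,464),(-.0775,.19,.0105)),
(C,f8(512,551),(.19,.22,.0)),(C,f8(160,500),(.19,-.22,.0))]
T=lambda q,P:np.array([q[0]+np.cos(q[2])*P[0]-np.sin(q[2])*P[1],q[1]+np.sin(q[2])*P[0]+np.cos(q[2])*P[1],P[2]])
f=lambda q:np.concatenate([proj(p,T(q,P))[0]-uv for p,uv,P in obs])
r=least_squares(f,[.62,0,0],loss='soft_l1'); q=r.x; print(q,np.degrees(q[2]),r.fun.round(1))
# back-project measured things into panel frame
inv=lambda w:(np.array([[np.cos(q[2]),np.sin(q[2])],[-np.sin(q[2]),np.cos(q[2])]])@(np.array(w)[:2]-q[:2])).round(4)
for n,w in [("freeL",(.6091,-.116)),("freeR",(.5242,-.1123)),("spareBot",(.6202,-.1549)),("spare2",(.6098,-.1551))]: print(n,inv(w))
# bracket: top edges facing row/out in side crop, z=.0465
for n,u,v in [("brk a",308,360),("brk b",368,393),("brk c",335,352)]: print(n,inv(ray(S,fs(u,v),.04)))
for n,u,v in [("rcd lead top corner L",340,260),("R",430,290)]: print(n,inv(ray(S,fs(u,v),.0545)))
print("free face mid world",T(q,(-.06,inv((.5667,-.1142))[1],0)))
```

```text
[ 0.62742049 -0.04488414 -0.04691839] -2.688225613086076 [-0.4 -0.6  0.   1.2 -0.  -0.6 -1.7 -2.2 -0.3 -1.6  0.6 -0.8  0.5 -1.9]
freeL [-0.015  -0.0719]
freeR [-0.0999 -0.0722]
spareBot [-0.0021 -0.1102]
spare2 [-0.0124 -0.1109]
brk a [-0.0332  0.1263]
brk b [-0.0915  0.1384]
brk c [-0.0501  0.1108]
rcd lead top corner L [-0.0181  0.0289]
R [-0.102  0.032]
free face mid world [ 0.56410495 -0.11409073  0.        ]
```

Call:
send_rows(
  deltas=[
    [[0.03, -0.001, 0.03], 0.01],
    [[0.06, -0.003, 0.06], 0.02],
    [[0.09, -0.005, 0.1], 0.043],
    [[0.111, -0.006, 0.14], 0.043],
    [[0.111, -0.006, 0.178], 0.043],
  ],
)

```text
clock: 3.58
tool_pos: [0.5612, -0.1558, 0.1487]
orientation: [-179.9, -0.0, -92.7]
force: [1.2, 0.0, -0.3]
opening: 0.0003
gripper_force: 0.0
```

Run:
```python
from h import *
rel(.562,-.157,.084,-92.7)
p=ctrl.snapshot("wrist"); save(p,"w2")
cv2.imwrite("pics/w2b.png",cv2.resize(cv2.imread("pics/w2.png"),(800,600),interpolation=cv2.INTER_CUBIC))
```

```text
3.5833 [ 0.5612 -0.1558  0.1487] [-1.7995e+02 -1.0000e-02 -9.2710e+01] F [ 1.19  0.   -0.3 ] shares [ 0.0014 -0.0009  0.0809] rows 1.551872018944705 turn -0.00010774316978780815
```

View pics/w2b.png

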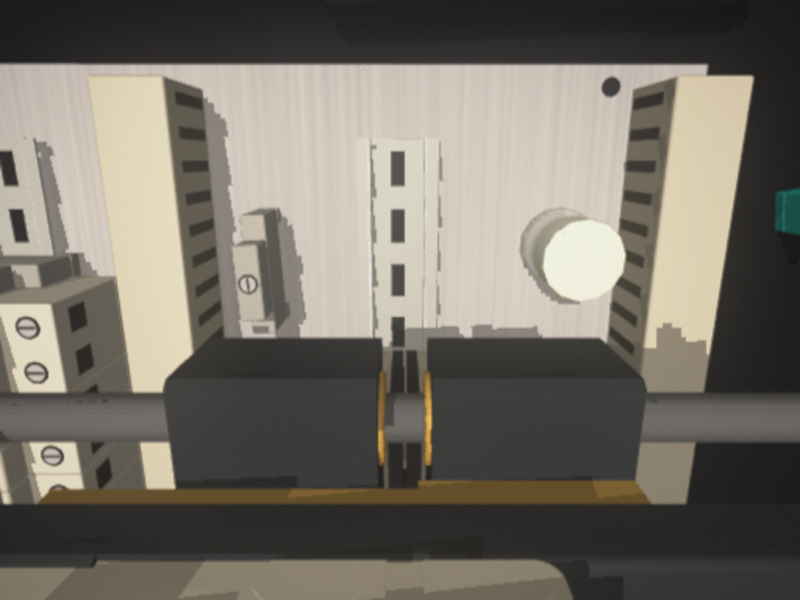

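The tool is centred on and square to the bare rail (rail u 358–440 around the gap at 403). The jar at (583,260) and the spare bracket at (250,280) are clear. I'll descend.

Call:
send_rows(
  deltas=[
    [[0, 0, 0.02], 0],
    [[0, 0, 0.04], 0],
    [[0, 0, 0.06], 0],
    [[0, 0, 0.075], 0],
    [[0, 0, 0.0808], 0],
  ],
)

```text
clock: 4.05
tool_pos: [0.561, -0.1533, 0.0845]
orientation: [179.9, -0.0, -92.6]
force: [0.1, -0.3, 0.7]
opening: 0.0006
gripper_force: 0.0
```

Run:
```python
from h import *
rel(.564,-.125,.084,-92.7)
p=ctrl.snapshot("side"); save(p,"s3")
cv2.imwrite("pics/s3b.png",cv2.resize(p["color"][80:280,110:340,::-1],(690,600),interpolation=cv2.INTER_CUBIC))
```

```text
4.05 [ 0.561  -0.1533  0.0845] [179.91  -0.   -92.59] F [ 0.08 -0.27  0.73] shares [-0.0356 -0.0022  0.0006] rows 0.6836376717354373 turn 0.0011850670805832427
```

View pics/s3b.png

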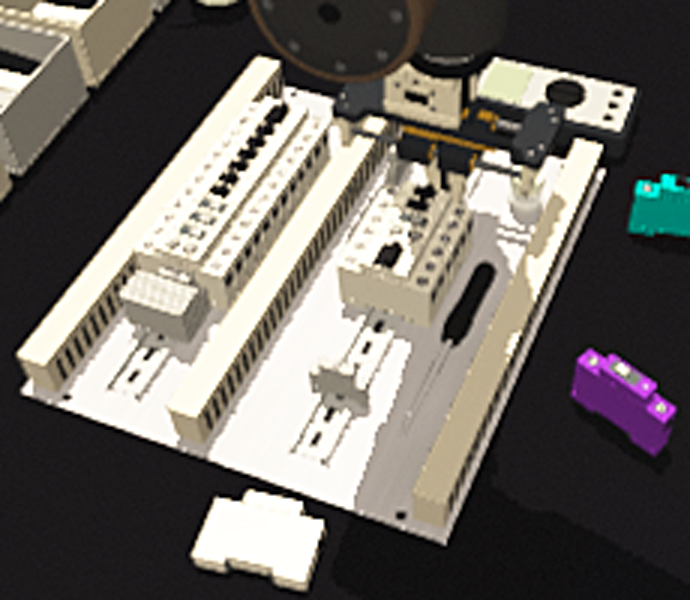

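The fingers are down behind the free end, touching nothing. Next is a gentle approach.

Call:
send_rows(
  deltas=[
    [[-0.005, 0, 0], 0],
    [[-0.01, 0, 0], 0],
    [[-0.015, 0, 0], 0],
    [[-0.02, 0, 0], 0],
    [[-0.025, 0, 0], 0],
  ],
)

```text
clock: 4.52
tool_pos: [0.5626, -0.1337, 0.0859]
orientation: [-179.9, 0.0, -92.7]
force: [-1.1, 0.4, 0.5]
opening: 0.0005
gripper_force: 0.0
```

Call:
send_rows(
  deltas=[
    [[-0.0025, 0, 0], 0],
    [[-0.005, 0, 0], 0],
    [[-0.0075, 0, 0], 0],
    [[-0.01, 0, 0], 0],
    [[-0.0125, 0, 0], 0],
  ],
)

```text
clock: 4.93
tool_pos: [0.5627, -0.1244, 0.0851]
orientation: [180.0, -0.0, -92.7]
force: [0.3, -0.6, 1.0]
opening: 0.0007
gripper_force: 0.7
```

Call:
send_rows(
  deltas=[
    [[-0.0025, 0, 0], 0],
    [[-0.005, 0, 0], 0],
    [[-0.0075, 0, 0], 0],
    [[-0.01, 0, 0], 0],
    [[-0.0125, 0, 0], 0],
  ],
)

```text
clock: 5.35
tool_pos: [0.5632, -0.1142, 0.0851]
orientation: [180.0, -0.0, -92.7]
force: [0.4, -1.6, 0.8]
opening: 0.0007
gripper_force: 0.7
```

Call:
send_rows(
  deltas=[
    [[-0.003, 0, 0], 0],
    [[-0.006, 0, 0], 0],
    [[-0.009, 0, 0], 0],
    [[-0.012, 0, 0], 0],
    [[-0.015, 0, 0], 0],
  ],
)

```text
clock: 5.77
tool_pos: [0.5637, -0.1021, 0.0851]
orientation: [-180.0, -0.0, -92.7]
force: [-0.3, -1.3, 0.5]
opening: 0.0007
gripper_force: 0.7
```

Call:
send_rows(
  deltas=[
    [[-0.003, 0, 0], 0],
    [[-0.006, 0, 0], 0],
    [[-0.009, 0, 0], 0],
    [[-0.012, 0, 0], 0],
    [[-0.015, 0, 0], 0],
  ],
)

```text
clock: 6.18
tool_pos: [0.5643, -0.0902, 0.0851]
orientation: [180.0, -0.0, -92.7]
force: [0.9, -1.2, -0.2]
opening: 0.0005
gripper_force: 0.7
```

Call:
send_rows(
  deltas=[
    [[-0.003, 0, 0], 0],
    [[-0.006, 0, 0], 0],
    [[-0.009, 0, 0], 0],
    [[-0.012, 0, 0], 0],
    [[-0.015, 0, 0], 0],
  ],
)

```text
clock: 6.6
tool_pos: [0.5648, -0.0782, 0.0851]
orientation: [-180.0, -0.0, -92.7]
force: [0.3, -1.4, 0.7]
opening: 0.0009
gripper_force: 0.8
```

Run:
```python
from h import *
rel(.565,-.045,.084,-92.7)
p=ctrl.snapshot("side"); save(p,"s4")
cv2.imwrite("pics/s4b.png",cv2.resize(p["color"][120:240,190:290,::-1],(500,600),interpolation=cv2.INTER_CUBIC))
```

```text
6.6 [ 0.5648 -0.0782  0.0851] [-180.     -0.    -92.67] F [ 0.29 -1.38  0.72] shares [-0.0414  0.0017  0.0014] rows 0.7956321731888563 turn 0.00032365618077202877
```

View pics/s4b.png

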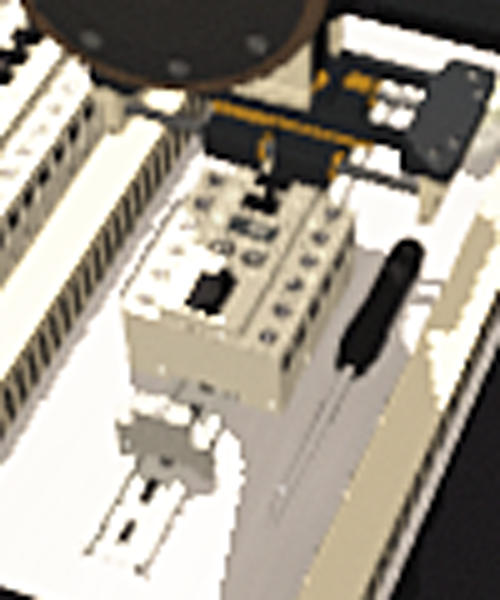

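The row is moving together towards the bracket (rcd front at about (200,370), bracket at (165,450)), and the screwdriver is untouched. I'll continue and slow down near the end.

Call:
send_rows(
  deltas=[
    [[-0.003, 0, 0], 0],
    [[-0.006, 0, 0], 0],
    [[-0.009, 0, 0], 0],
    [[-0.012, 0, 0], 0],
    [[-0.015, 0, 0], 0],
  ],
)

```text
clock: 7.07
tool_pos: [0.5654, -0.0662, 0.0851]
orientation: [180.0, 0.0, -92.7]
force: [-0.7, -2.0, 0.8]
opening: 0.0004
gripper_force: 0.7
```

Call:
send_rows(
  deltas=[
    [[-0.002, 0, 0], 0],
    [[-0.004, 0, 0], 0],
    [[-0.006, 0, 0], 0],
    [[-0.008, 0, 0], 0],
    [[-0.01, 0, 0], 0],
  ],
)

```text
clock: 7.48
tool_pos: [0.5657, -0.0583, 0.0851]
orientation: [180.0, -0.0, -92.7]
force: [-0.1, -1.2, 0.0]
opening: 0.0004
gripper_force: 0.7
```

Call:
send_rows(
  deltas=[
    [[-0.0015, 0, 0], 0],
    [[-0.003, 0, 0], 0],
    [[-0.0045, 0, 0], 0],
    [[-0.006, 0, 0], 0],
    [[-0.0075, 0, 0], 0],
  ],
)

```text
clock: 7.9
tool_pos: [0.566, -0.0523, 0.0851]
orientation: [180.0, -0.0, -92.7]
force: [0.2, -0.9, -0.1]
opening: 0.0003
gripper_force: 0.7
```

Run:
```python
from h import *
rel(.565,-.045,.084,-92.7)
p=ctrl.snapshot("side"); save(p,"s5")
cv2.imwrite("pics/s5b.png",cv2.resize(p["color"][120:240,190:290,::-1],(500,600),interpolation=cv2.INTER_CUBIC))
```

```text
7.9 [ 0.566  -0.0523  0.0851] [180.    -0.   -92.67] F [ 0.18 -0.88 -0.08] shares [-0.0091  0.0017  0.0014] rows 0.17985164065949474 turn 0.00029563297664923186
```

View pics/s5b.png

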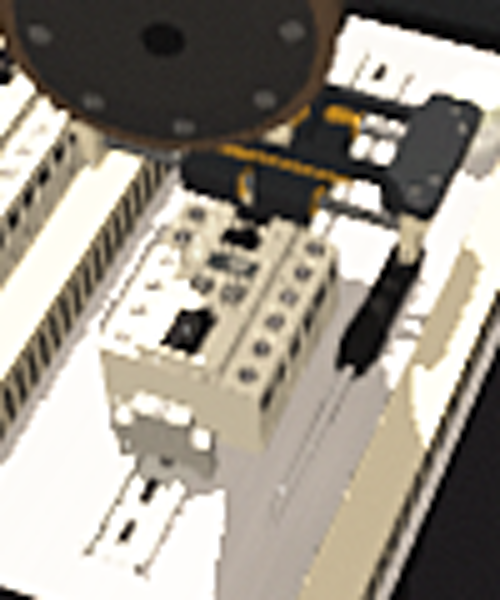

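The row is nearly at the bracket, and the screwdriver is unmoved (blade tip still at (280,500)). I'll creep in slowly and watch the force.

Call:
send_rows(
  deltas=[
    [[-0.0012, 0, 0], 0],
    [[-0.0024, 0, 0], 0],
    [[-0.0036, 0, 0], 0],
    [[-0.0048, 0, 0], 0],
    [[-0.006, 0, 0], 0],
  ],
)

```text
clock: 8.37
tool_pos: [0.5663, -0.0476, 0.0851]
orientation: [180.0, -0.0, -92.7]
force: [0.7, -1.4, 0.2]
opening: 0.0003
gripper_force: 0.7
```

Call:
send_rows(
  deltas=[
    [[-0.001, 0, 0], 0],
    [[-0.002, 0, 0], 0],
    [[-0.003, 0, 0], 0],
    [[-0.004, 0, 0], 0],
    [[-0.005, 0, 0], 0],
  ],
)

```text
clock: 8.78
tool_pos: [0.5664, -0.0436, 0.0851]
orientation: [180.0, -0.0, -92.7]
force: [0.3, -1.9, -0.9]
opening: 0.0005
gripper_force: 0.7
```

Call:
send_rows(
  deltas=[
    [[-0.0008, 0, 0], 0],
    [[-0.0016, 0, 0], 0],
    [[-0.0024, 0, 0], 0],
    [[-0.0032, 0, 0], 0],
    [[-0.004, 0, 0], 0],
  ],
)

```text
clock: 9.2
tool_pos: [0.5666, -0.0404, 0.0851]
orientation: [180.0, -0.0, -92.7]
force: [-0.4, -1.4, -0.5]
opening: 0.0003
gripper_force: 0.6
```

Run:
```python
from h import *
rel(.565,-.045,.084,-92.7)
p=ctrl.snapshot("side"); save(p,"s6")
cv2.imwrite("pics/s6b.png",cv2.resize(p["color"][160:235,195:255,::-1],(480,600),interpolation=cv2.INTER_CUBIC))
```

```text
9.2 [ 0.5666 -0.0404  0.0851] [180.    -0.   -92.67] F [-0.44 -1.4  -0.46] shares [0.0059 0.0017 0.0014] rows 0.11998675916465183 turn 0.0003177547629794238
```

View pics/s6b.png

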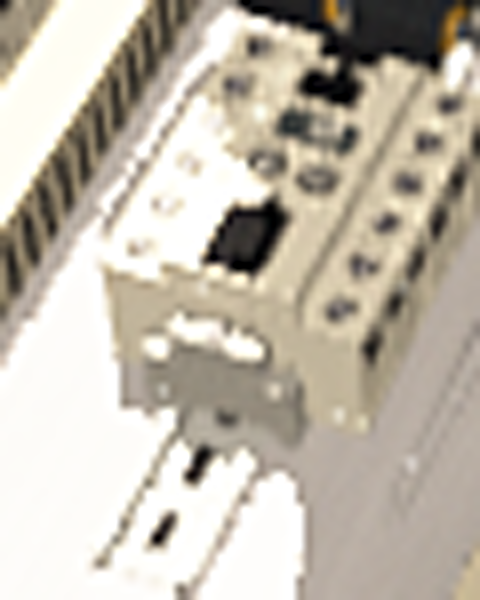

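The gap is now only a few mm (bright strip at (220,340)), so I'll keep creeping.

Call:
send_rows(
  deltas=[
    [[-0.0008, 0, 0], 0],
    [[-0.0016, 0, 0], 0],
    [[-0.0024, 0, 0], 0],
    [[-0.0032, 0, 0], 0],
    [[-0.004, 0, 0], 0],
  ],
)

```text
clock: 9.67
tool_pos: [0.5665, -0.0385, 0.0851]
orientation: [179.9, -0.1, -92.7]
force: [1.2, -13.6, 0.8]
opening: 0.0005
gripper_force: 7.0
```

The force rose to 13.6 N and motion stopped, so the row is home. I'm backing off gently along the rail, then lifting.

Call:
send_rows(
  deltas=[
    [[0, 0, 0], 0],
    [[0.001, 0, 0], 0],
    [[0.002, 0, 0], 0],
    [[0.004, 0, 0], 0],
    [[0.008, 0, 0], 0],
  ],
)

```text
clock: 10.08
tool_pos: [0.5667, -0.0434, 0.0852]
orientation: [-180.0, 0.0, -92.6]
force: [-0.1, -0.8, 0.1]
opening: 0.0003
gripper_force: 0.0
```

Call:
send_rows(
  deltas=[
    [[0.01, 0, 0], 0],
    [[0.02, 0, 0], 0],
    [[0.03, 0, 0], 0],
    [[0.04, 0, -0.01], 0],
    [[0.045, 0, -0.04], 0],
  ],
)

```text
clock: 10.5
tool_pos: [0.5625, -0.0812, 0.1148]
orientation: [179.6, -0.1, -92.8]
force: [-0.5, 0.4, 0.2]
opening: 0.0007
gripper_force: 0.0
```

Call:
send_rows(
  deltas=[
    [[0, 0, -0.04], 0],
    [[0, 0, -0.08], 0],
    [[0, 0, -0.12], 0],
    [[0, 0, -0.16], 0],
    [[0, 0, -0.2], 0],
  ],
)

```text
clock: 10.92
tool_pos: [0.5642, -0.0805, 0.2796]
orientation: [-180.0, 0.0, -92.7]
force: [0.4, 0.2, -0.9]
opening: 0.0003
gripper_force: 0.0
```

Run:
```python
from h import *
rel(.565,-.045,.25,-92.7)
p=ctrl.snapshot("side"); a=cv2.resize(p["color"][130:235,195:285,::-1],(514,600),interpolation=cv2.INTER_CUBIC)
q=ctrl.snapshot("wrist"); save(q,"w7")
cv2.imwrite("pics/s7.png",np.hstack([a[:, :400],cv2.resize(q["color"][120:384,130:306,::-1],(400,600),interpolation=cv2.INTER_CUBIC)]))
```

```text
10.9167 [ 0.5642 -0.0805  0.2796] [-1.7996e+02  1.0000e-02 -9.2700e+01] F [ 0.42  0.17 -0.9 ] shares [-0.0444  0.0012  0.037 ] rows 1.1087772781197651 turn -2.002555545206835e-05
```

View pics/s7.png

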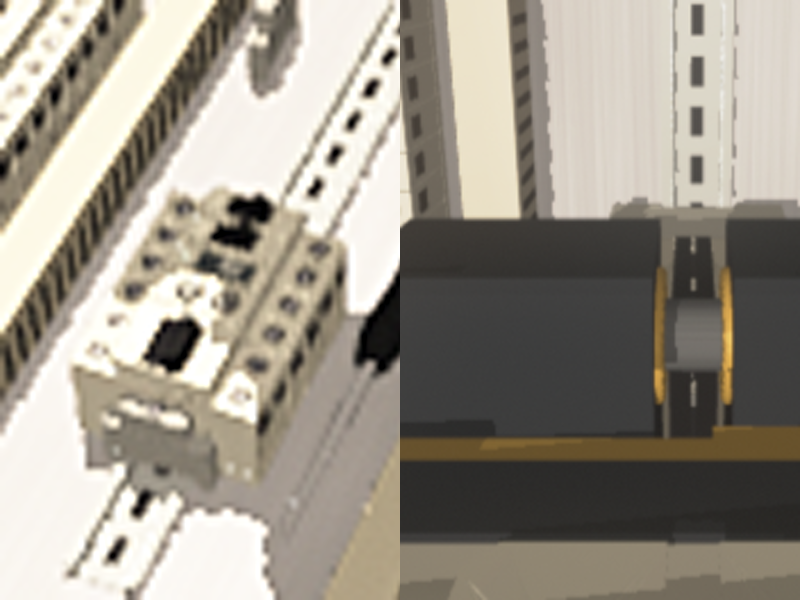

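The row is upright, closed up and against the bracket: in the left half the rcd face meets the bracket at (160,430). The hand is clear, so I'm handing in.

```bash
python3 -c "
from h import *; print(ctrl.close_job())"
```

```text
the job is handed in; nothing more can be done
None
```

The five modules were pushed as one train along the front rail until the two-pole breaker met the end bracket (13.6 N at contact), with no gaps showing in the last picture. The hand was then lifted clear and the job handed in at about 11 s.

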